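# Seat the bearing cover

## Task

The black bearing cover on the grey housing is only started in its bore. Take the seating tool from its wooden rest, press it squarely down on the cover until the cover snaps fully home, flush on the housing rim, never pressing the cover with more than 20 N and never pressing it with the gripper itself. Then put the tool back upright in the socket of its rest.

Things in the scene. Friction and masses are not known exactly. Their poses are not given: they have to be found in the camera images.
- stand: Fixed assembly stand. Origin: underside centre of its steel base plate (110 x 110 x 10 mm) on the bench, z up. On corner pins and springs rides a bed (no pose given) with the grey round housing, 64 mm across, on the stand's z axis; unloaded its rim is 64 mm above the bench. Beyond some 1 to 4 N of load the bed sinks, by 9 mm at most (then a hard stop), and returns when released.
- home (a point): Point fixed to the stand's base, 69 mm above the bench on the housing's axis: where the centre of the cover's top face is when the cover is fully home (flange on the rim) and the bed unloaded. While the tool presses, the bed sinks, so the cover's height then does not tell whether it has snapped in.
- cover: Black round bearing cover: flange 56 mm across, 5 mm thick, with a 44 mm plug under it. Origin: centre of its flat top face, z up. It starts about 6 mm above home on four spring catches in the bore (1 mm play). Pressed, the force climbs to a peak of 9 to 16 N (varies with friction), then drops by 4 N or more at once as it snaps down and locks; pressed on, the force climbs again.
- seating_tool: Seating tool upright in its rest, round, 92 mm high, about 0.25 kg. Origin: centre of its flat underside, z up. Aluminium foot 42 mm across, 12 mm thick (its underside presses the cover); steel neck 20 mm across up to 40 mm; steel collar 36 mm across from 40 to 46 mm; wooden handle 26 mm across from 46 to 92 mm. Grasp the handle from above; fingertips may rest on the collar.
- tool_rest: Fixed wooden block 84 x 84 x 18 mm, origin: centre of its underside on the bench. In its top centre is a round socket about 46 mm across and 10 mm deep for the tool's foot: the tool at rest stands with its underside 8 mm above the bench.
There are look-alikes about, which are no part of the job. Of the things that look like the seating_tool, the largest one is meant.

How it is judged:
By the outcome, as a careful person would: the job done as asked, in the order asked, and still so for the second after the job is handed in, with the robot touching nothing.
It also fails if it takes over 56 s, if anything falls off the work surface, if the arm or the gripper's body presses on something with over 40 N, if the wrist force passes 120 N, or if a joint passes its speed limit or range.

## Robot

A 7-joint arm with a two-finger parallel gripper is mounted at the origin on a cart in front of the work surface, level with it; the furniture and walls round the work are solid. World frame = base frame: x ahead of the robot, y to its left, z up, the work surface at z = 0. Lengths are in m, angles in rad, forces in N, time in s.
With the tool pointing down it reaches from about 0.425 to 1.025 m from the base axis. Payload 3.6 kg.
Tool frame: the origin (TCP) lies between the finger pads; the fingertips stand 25 mm ahead of it and the grasp point (between the pads) lies 6 mm ahead of it; z points along the fingers, y is the line along which they close (so a half turn about z gives the same grasp; the last joint's range is limited). The gripper opens to 85 mm and grips with 20 to 120 N. Pads are 22 mm wide; open, the fingers measure 114 mm over their backs; the gripper's body (76 mm by 85 mm) begins 54 mm behind the grasp point. The pads swing forward as they close: fully open they stand 13 mm farther back than shut.
Start: joints at [1.131, 0.591, 0.048, 1.609, -0.033, 0.943, -0.034], TCP at [0.246, -0.682, 0.256] pointing down, gripper open.
Joint ranges: [-2.69, 2.69], [-0.47, 2.24], [-1.27, 1.36], [0.19, 2.51], [-1.53, 4.68], [0.08, 2.07], [-3.09, 3.09]. Speed limits (rad/s): [2.57, 2.57, 3.14, 3.14, 3.14, 3.14, 3.14].

## Interface

Orientations are given as a unit quaternion [x, y, z, w].
In Python, from bench import get_state, snapshot, sign_off gives the robot as it stands. The module is installed in compiled form; this text tells all that it offers.
- The arm moves only by the shell command python3 -m pendant 'ROWS' [OPENING] [FORCE]. ROWS is JSON, one flat list of numbers, 4 for each row, row after row: the shift along the tool's x, y, z in m, then the turn about the tool's z in rad. A call has exactly 8 rows; each row shifts and turns the commanded pose from where the row before left it, along the tool's axes as they then stand; what a row does not reach is not made up. A row lasts 1/10 s, in which the tool goes at most 50 mm and 8.59 degrees, less where a joint would pass 70% of its speed; a pose out of reach is approached as far as the arm can. A call with a gripper value outside its range is refused whole. OPENING is the closure, from -1 (fully open) to 1 (shut), so that 0 is half open, set as the call begins (- or left out, the last holds). The fingers move at their own pace and stop on an object; FORCE is the grip in N (left out, the last holds). Time passes only in rows, so rows that do not move let the fingers close, or fill a call up. It gives the time, the measured TCP pose, the force, the opening and the grip force at its end, in the units of the state.
- get_state(): the state, without advancing time (a new reading comes with each control period).
- snapshot(name): name is "scene" or "top"; returns a dict with "img" (420x560x3 uint8, red, green, blue), "range_z" (420x560 float32, m along the optical axis (not along the pixel's ray), 0 where there is no reading), "mtx" (3x3 intrinsics, pixels), "rvec" (rotation vector, rad) and "tvec" (3), from world to camera coordinates, as OpenCV has them. Camera axes: x right, y down, z forward; pixel columns grow to the right and rows downward; lengths in m; the calibration is good to about 2 mm. A picture is of the moment at which its call begins.
- sign_off(): hands the job in; it is judged then, once.
The state is a dict: "clock": time; "joint_positions": joint angles; "dq": joint speeds; "joint_efforts": joint torques, N m; "position": TCP position; "tool_rot": TCP orientation; "ft_force": force on the tool from outside, world axes, zero at the start; "wrist_torque": the same for the moment, N m; "opening": finger opening in m; "grasp_force": force on a finger pad.
Only numpy, scipy, OpenCV 4.12 (cv2) and the standard library are available. Lean on these libraries where they do the work, as an engineer would, in place of code of your own. Each camera call takes 0.05 s, during which the arm holds its last target. There are 200 camera calls.

## Working session

There is one attempt and no reset: what is moved stays moved. The work goes in short steps, Python scripts to look and compute and a shell command to move; the robot and the scene stay as the last step left them, time stands still between calls to the robot, and variables do not carry over. Pictures are saved under pics/ and viewed, at most 10 in all, crops included, and the job is handed in when it is done.

```bash
mkdir -p pics; cat > h.py <<'E'
import numpy as np, cv2
from bench import get_state, snapshot
def world(s,u,v,z=None):
    K=s["mtx"];R=cv2.Rodrigues(np.array(s["rvec"],float))[0];t=np.array(s["tvec"],float).reshape(3)
    r=np.linalg.inv(K)@np.array([u,v,1.])
    if z is None: return R.T@(r*s["range_z"][int(round(v)),int(round(u))]-t)
    d=R.T@r;c=-R.T@t
    return c+d*(z-c[2])/d[2]
def cloud(s):
    K=s["mtx"];R=cv2.Rodrigues(np.array(s["rvec"],float))[0];t=np.array(s["tvec"],float).reshape(3)
    v,u=np.mgrid[:420,:560];r=np.stack([u,v,np.ones_like(u)],-1)@np.linalg.inv(K).T
    return (r*s["range_z"][...,None]-t)@R
def save(n,img,k=1): cv2.imwrite(n,cv2.resize(img[...,::-1],None,fx=k,fy=k,interpolation=cv2.INTER_CUBIC))
E
python3 - <<'E'
from h import *
import pickle
a=snapshot("scene");b=snapshot("top");pickle.dump((a,b),open("s0.pkl","wb"))
save("pics/scene0.png",a["img"],1.4);save("pics/top0.png",b["img"],1.4)
s=get_state();print({k:np.round(v,4) for k,v in s.items()})
E
```

```text
{'clock': np.float64(0.1), 'joint_positions': array([ 1.1315,  0.5921,  0.0483,  1.6097, -0.0333,  0.9427, -0.0337]), 'dq': array([-0.0011, -0.002 , -0.    , -0.0034, -0.0001, -0.0001,  0.0002]), 'joint_efforts': array([ 4.80000e-03, -5.50000e+01,  1.55340e+00, -1.98824e+01,
        9.80000e-03,  3.80000e-03, -0.00000e+00]), 'position': array([ 0.2455, -0.6814,  0.2552]), 'tool_rot': array([ 9.851e-01,  1.721e-01, -2.000e-04, -1.000e-03]), 'ft_force': array([-0.7981,  0.1633,  1.5003]), 'wrist_torque': array([-0.0122, -0.0063, -0.0141]), 'grasp_force': np.float64(0.0), 'opening': np.float64(0.0856)}
```

View pics/scene0.png

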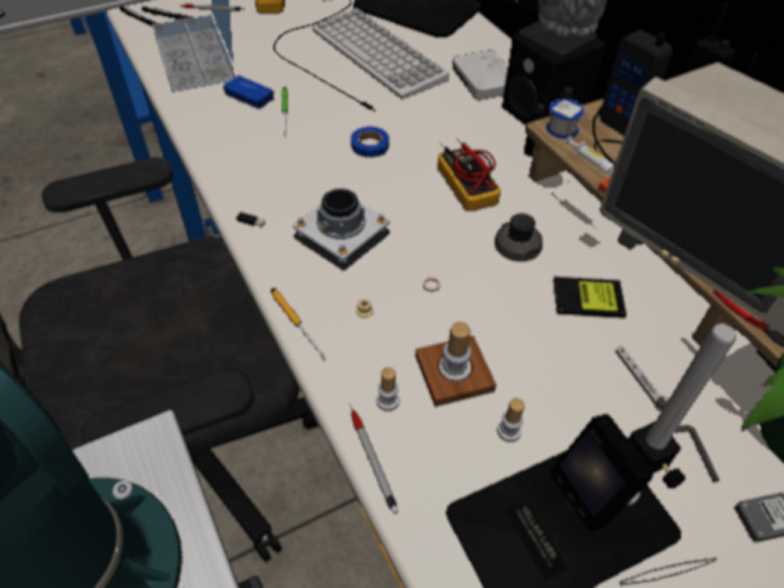

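View pics/top0.png

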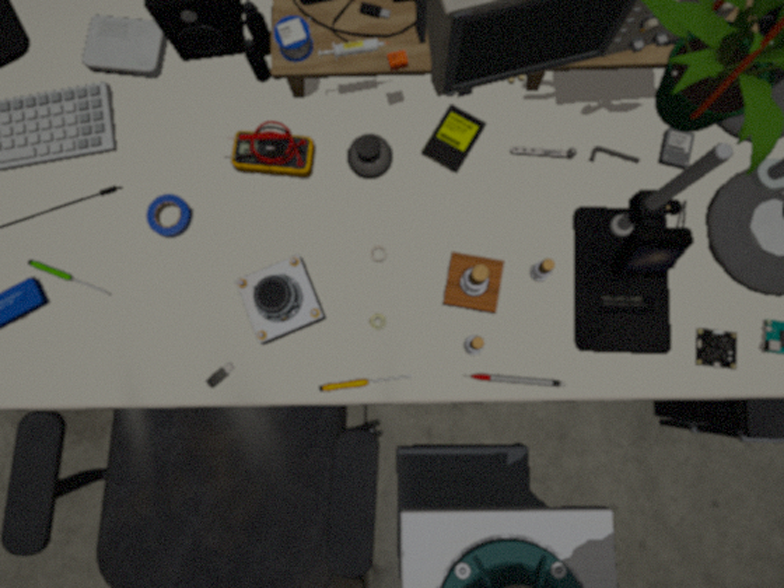

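The scene view shows three tool-like objects: one in the wooden rest at (457,350), and smaller ones at (388,388) and (511,418). In the top view they are at (475,280), (474,345) and (543,269). The one in the rest is the largest and stands in the socket, so it fits the description. The stand with the black cover is at top (280,298). The grey/black piece at top (370,156) is a look-alike with no base plate.

```bash
python3 - <<'E'
from h import *
import pickle
a,b=pickle.load(open("s0.pkl","rb"))
save("pics/crop1.png",np.vstack([np.hstack([b["img"][165:255,160:260],b["img"][165:255,300:400]]),np.hstack([a["img"][120:210,200:300],a["img"][220:310,280:380]])]),3.3)
for n,s in(("scene",a),("top",b)):
    P=cloud(s); 
    if n=="top": B={"rest":(190,225,312,362),"stand":(180,248,165,235),"sm1":(238,256,325,350),"sm2":(180,204,374,400)}
    else: B={"rest":(225,290,290,356),"stand":(130,192,205,282),"sm1":(258,296,265,288),"sm2":(280,316,350,378)}
    for k,(r0,r1,c0,c1) in B.items():
        Q=P[r0:r1,c0:c1].reshape(-1,3);Q=Q[np.isfinite(Q).all(1)]
        print(n,k,"zmax",np.round(np.percentile(Q[:,2],[50,90,99,100]),4))
        for lo,hi in((.006,.014),(.014,.022),(.055,.069),(.069,.08),(.092,.11)):
            m=Q[(Q[:,2]>lo)&(Q[:,2]<hi)]
            if len(m)>8:
                r=cv2.minAreaRect((m[:,:2]*1000).astype(np.float32))
                print("  ",lo,hi,len(m),"mean",np.round(m.mean(0),4),"mid",np.round((m.max(0)+m.min(0))/2,4),"rect",np.round(r[0],1),np.round(r[1],1),round(r[2],1))
E
```

```text
scene rest zmax [0.0032 0.0531 0.1007 0.7597]
   0.006 0.014 156 mean [0.482  0.016  0.0101] mid [0.49   0.0367 0.01  ] rect [497.5  36.4] [81.  84.4] 78.6
   0.014 0.022 1382 mean [0.4933 0.032  0.0179] mid [0.498  0.0386 0.018 ] rect [498.1  38.6] [87.6 84.8] 78.4
   0.055 0.069 76 mean [0.4912 0.0305 0.0614] mid [0.4953 0.0325 0.0619] rect [492.3  31. ] [19.1 28.3] 60.4
   0.069 0.08 50 mean [0.4916 0.0313 0.0742] mid [0.4949 0.036  0.0744] rect [492.1  33.1] [12.5 25.2] 45.0
   0.092 0.11 160 mean [0.4959 0.0364 0.0984] mid [0.4968 0.0379 0.0974] rect [496.4  37.8] [24.9 24.2] 59.5
scene stand zmax [0.0043 0.0635 0.0772 0.7597]
   0.006 0.014 376 mean [0.4627 0.3118 0.0092] mid [0.4756 0.3255 0.01  ] rect [462.9 311.9] [ 83.  149.8] 66.9
   0.014 0.022 17 mean [0.46   0.3152 0.0171] mid [0.4761 0.3239 0.0182] rect [463.8 311.6] [ 67.3 135.9] 67.8
   0.055 0.069 238 mean [0.4681 0.3273 0.0613] mid [0.475  0.3382 0.062 ] rect [470.4 332.7] [46.7 70.3] 67.1
   0.069 0.08 403 mean [0.4753 0.3426 0.0751] mid [0.4756 0.3455 0.0742] rect [476.2 345.1] [56.8 53. ] 64.1
scene sm1 zmax [0.
[... 1566 characters left out ...]
ect [474.2 341.3] [65.4 62. ] 8.4
   0.069 0.08 552 mean [0.4754 0.3415 0.0751] mid [0.4756 0.3421 0.0749] rect [475.6 341.9] [54.6 53.1] 84.4
top sm1 zmax [8.000e-04 6.580e-02 6.950e-02 9.178e-01]
   0.006 0.014 34 mean [0.3955 0.0461 0.0085] mid [0.3993 0.0409 0.0086] rect [396.9  43.2] [28.9 19.9] 20.3
   0.055 0.069 61 mean [0.3984 0.04   0.0659] mid [0.3988 0.0399 0.0629] rect [398.9  39.9] [16.5 16.6] 88.4
top sm2 zmax [6.000e-04 6.440e-02 6.880e-02 9.178e-01]
   0.006 0.014 56 mean [ 0.5081 -0.0652  0.0086] mid [ 0.5117 -0.0701  0.009 ] rect [508.9 -67.6] [28.5 19.1] 49.6
   0.055 0.069 70 mean [ 0.5122 -0.0695  0.0652] mid [ 0.5132 -0.0702  0.0621] rect [513.1 -70. ] [17.6 17.3] 58.7
```

View pics/crop1.png

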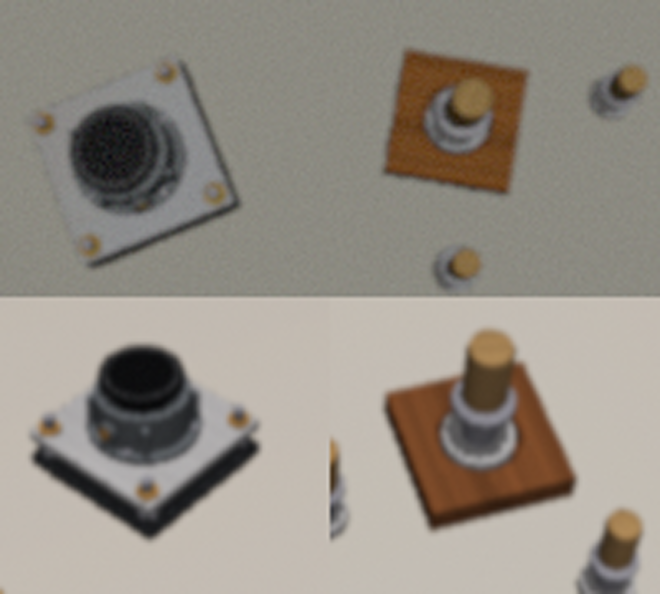

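The crop confirms it: the tall tool stands in the wooden rest's socket (tool_rest block), and both small ones stand loose on the bench, about 68 mm high against 100 mm. The tool is near (0.4955, 0.037) and the cover near (0.4756, 0.343), with its top at z≈0.075. Next I check the transit for obstacles.

```bash
python3 - <<'E'
from h import *
import pickle
a,b=pickle.load(open("s0.pkl","rb"))
print([np.round(-cv2.Rodrigues(np.array(s["rvec"],float))[0].T@np.array(s["tvec"]).reshape(3),3) for s in (a,b)])
Q=[]
for s in(a,b):
    P=cloud(s);Q.append(P[s["range_z"]>0.05])
Q=np.vstack(Q);H=np.full((9,13),-1.)
for i,x in enumerate(np.arange(0,.9,.1)):
    for j,y in enumerate(np.arange(-.8,.5,.1)):
        m=Q[(Q[:,0]>=x)&(Q[:,0]<x+.1)&(Q[:,1]>=y)&(Q[:,1]<y+.1)]
        if len(m): H[i,j]=np.percentile(m[:,2],99.7)
print("cols y -.8.. step .1; rows x 0..");print(np.round(H,2))
E
```

```text
[array([ 0.176, -0.369,  0.76 ]), array([0.345, 0.146, 0.918])]
cols y -.8.. step .1; rows x 0..
[[-0.79 -0.79 -0.79 -0.79 -0.79 -0.79  0.41  0.39  0.34  0.01 -0.12 -0.28
  -0.28]
 [-0.79 -0.79 -0.79 -0.79 -0.79 -0.79  0.    0.01  0.01  0.   -0.12 -0.28
  -0.28]
 [-1.   -0.32 -0.33 -0.79 -0.79 -0.79 -0.79 -0.79 -0.79 -0.12 -0.12 -0.28
  -0.28]
 [-1.   -1.   -1.    0.02  0.01  0.01  0.01  0.01  0.07  0.01  0.01  0.
   0.01]
 [-1.   -1.   -1.    0.02  0.02  0.11  0.11  0.02  0.1   0.02  0.04  0.08
   0.03]
 [-1.   -1.   -1.    0.02  0.11  0.32  0.32  0.07  0.1   0.01  0.03  0.07
   0.03]
 [-1.   -1.   -1.    0.07  0.19  0.35  0.3   0.    0.01  0.05  0.05  0.05
   0.03]
 [-1.   -1.   -1.    0.08  0.28  0.36  0.33  0.34  0.34  0.32  0.05  0.06
   0.05]
 [-1.   -1.   -1.    0.1   0.19  0.24  0.25  0.34  0.33  0.32  0.14  0.15
   0.24]]
```

```bash
python3 -m pendant '[0,0,-0.015,0.115, 0,0,-0.015,0.115, 0,0,-0.015,0.115, 0.0125,-0.042,0,0, 0.0125,-0.042,0,0, 0.0125,-0.042,0,0, 0.0125,-0.042,0,0, 0.0125,-0.042,0,0]' -1 60
```

```text
clock: 0.9
position: [0.3082, -0.47, 0.3009]
tool_rot: [1.0, 0.0, -0.0, -0.0]
ft_force: [0.9, 0.4, 0.7]
opening: 0.0854
grasp_force: 0.0
```

```bash
python3 -m pendant '[0.0125,-0.042,0,0, 0.0125,-0.042,0,0, 0.0125,-0.042,0,0, 0.0125,-0.042,0,0, 0.0125,-0.042,0,0, 0.013,-0.03,0,0, 0.013,-0.03,0,0, 0.013,-0.03,0,0]'
```

```text
clock: 1.7
position: [0.4093, -0.1705, 0.3012]
tool_rot: [1.0, 0.001, -0.0, -0.0]
ft_force: [1.5, -0.8, 0.7]
opening: 0.0851
grasp_force: 0.0
```

```bash
python3 -m pendant '[0.0144,-0.0346,0,0, 0.0144,-0.0346,0,0, 0.0144,-0.0346,0,0, 0.0144,-0.0346,0,0, 0.0144,-0.0346,0,0, 0.0144,-0.0346,0,0, 0,0,0.045,0, 0,0,0.045,0]' && python3 - <<'E'
from h import *
import pickle
a=snapshot("scene");b=snapshot("top");pickle.dump((a,b),open("s1.pkl","wb"))
save("pics/c2.png",np.hstack([a["img"][150:310,250:400],b["img"][100:260,290:440]]),2.6)
E
```

```text
clock: 2.5
position: [0.4973, 0.0377, 0.2114]
tool_rot: [1.0, 0.002, 0.002, -0.001]
ft_force: [0.0, -0.0, -0.4]
opening: 0.0853
grasp_force: 0.0
```

View pics/c2.png

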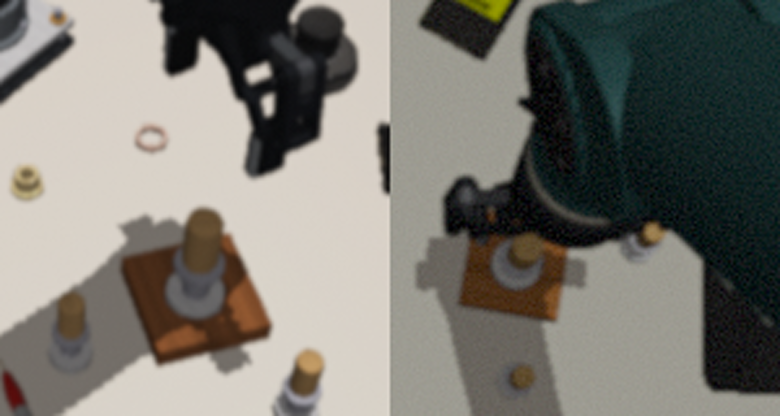

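The gripper is open and centred above the tool: left half, fingers at (180,50)–(270,160), tool top at (205,220). The small tools are clear of it, so I descend.

```bash
python3 -m pendant '[0,0,0.03,0, 0,0,0.03,0, 0,0,0.03,0, 0,0,0.02,0, 0,0,0.01,0, 0,0,0.007,0, 0,0,0,0, 0,0,0,0]' && python3 -m pendant '[0,0,0,0, 0,0,0,0, 0,0,0,0, 0,0,0,0, 0,0,0,0, 0,0,0,0, 0,0,0,0, 0,0,0,0]' 1 60
```

```text
clock: 3.4
position: [0.4963, 0.0357, 0.0853]
tool_rot: [1.0, 0.0, 0.001, -0.0]
ft_force: [0.7, 0.6, -0.8]
opening: 0.0857
grasp_force: 0.0
clock: 4.2
position: [0.4957, 0.0359, 0.0845]
tool_rot: [1.0, 0.0, 0.0, -0.0]
ft_force: [0.2, 0.1, 6.0]
opening: 0.0243
grasp_force: 58.5
```

```bash
python3 -m pendant '[0,0,0,0, 0,0,0,0, 0,0,-0.01,0, 0,0,-0.02,0, 0,0,-0.03,0, 0,0,-0.03,0, 0,0,-0.02,0, 0,0,-0.012,0]' 1 100 && python3 -m pendant '[0,0,0,0, 0,0,0,0, 0,0,0,0, 0,0,0,0, 0,0,0,0, 0,0,0,0, 0,0,0,0, 0,0,0,0]'
python3 - <<'E'
from h import *
import pickle
a=snapshot("scene");b=snapshot("top");pickle.dump((a,b),open("s2.pkl","wb"))
s=get_state();print({k:np.round(s[k],4) for k in("position","tool_rot","ft_force","wrist_torque","opening")})
save("pics/c3.png",a["img"][150:310,240:400],3.6)
E
```

```text
clock: 5.0
position: [0.4955, 0.0355, 0.2079]
tool_rot: [1.0, 0.0, 0.001, -0.0]
ft_force: [0.5, 0.0, -2.7]
opening: 0.0238
grasp_force: 98.0
clock: 5.8
position: [0.4955, 0.0357, 0.2062]
tool_rot: [1.0, 0.0, -0.0, 0.0]
ft_force: [0.4, -0.4, -2.4]
opening: 0.0242
grasp_force: 98.0
{'position': array([0.4956, 0.0357, 0.2063]), 'tool_rot': array([ 1.e+00,  4.e-04,  0.e+00, -0.e+00]), 'ft_force': array([-0.5141, -0.0998, -2.128 ]), 'wrist_torque': array([0.0089, 0.0187, 0.0106]), 'opening': np.float64(0.0243)}
```

View pics/c3.png

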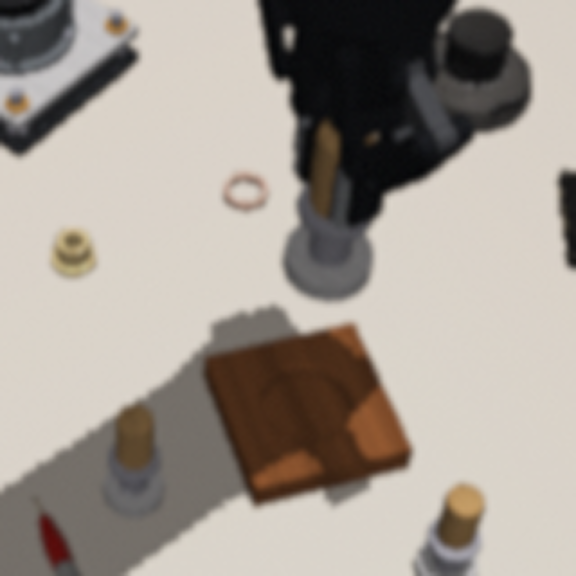

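The tool is lifted and upright, with its foot at crop (328,265). The socket is empty at (310,405). I'll measure the tool's offset in the hand and the socket centre.

```bash
python3 - <<'E'
from h import *
import pickle
a,b=pickle.load(open("s2.pkl","rb"))
P=cloud(a)
Q=P[220:300,285:365].reshape(-1,3)
m=Q[(Q[:,2]>.014)&(Q[:,2]<.022)]
r=cv2.minAreaRect((m[:,:2]*1000).astype(np.float32));print("rest top",len(m),r)
m=Q[(Q[:,2]>.004)&(Q[:,2]<.0125)&(np.hypot(Q[:,0]-.4965,Q[:,1]-.037)<.027)]
print("socket floor",len(m),m.mean(0),(m.max(0)+m.min(0))/2, np.ptp(m,axis=0))
# tool foot/top profile
Q=P[175:240,305:355].reshape(-1,3)
Q=Q[np.hypot(Q[:,0]-.4956,Q[:,1]-.036)<.035]
for z0,z1,rad in((.126,.1385,.021),(.1385,.146,None),(.147,.166,.010),(.178,.19,None)):
    m=Q[(Q[:,2]>z0)&(Q[:,2]<z1)]
    if len(m)<8: continue
    f=np.linalg.lstsq(np.c_[2*m[:,:2],np.ones(len(m))],(m[:,:2]**2).sum(1),rcond=None)[0]
    out=""
    if rad:
        from scipy.optimize import least_squares
        out=least_squares(lambda c:np.hypot(*(m[:,:2]-c).T)-rad,[.4956,.036],loss="soft_l1",f_scale=.001).x
    print(z0,z1,len(m),"mid",np.round((m.max(0)+m.min(0))/2,4),"ptp",np.round(np.ptp(m,axis=0),4),"fit",out)
E
```

```text
rest top 1387 ((498.3281555175781, 39.6058235168457), (87.62386322021484, 84.82589721679688), 78.55168151855469)
socket floor 358 [0.50091314 0.04220848 0.00803357] [0.50099897 0.04154557 0.00814037] [0.0431645  0.04199371 0.0081336 ]
0.126 0.1385 82 mid [0.4925 0.0329 0.1334] ptp [0.0327 0.0331 0.0102] fit [0.498035   0.03846571]
0.1385 0.146 257 mid [0.4971 0.0375 0.1423] ptp [0.0403 0.0424 0.0075] fit 
0.147 0.166 57 mid [0.4949 0.0341 0.1546] ptp [0.0161 0.0139 0.015 ] fit [0.49783982 0.03808727]
0.178 0.19 67 mid [0.4929 0.0344 0.1844] ptp [0.0188 0.0426 0.0111] fit
```

```bash
python3 -m pendant '[-0.0026,-0.038,0,0, -0.0026,-0.038,0,0, -0.0026,-0.038,0,0, -0.0026,-0.038,0,0, -0.0026,-0.038,0,0, -0.0026,-0.038,0,0, -0.0026,-0.038,0,0, -0.0026,-0.0403,0,0]' && python3 -m pendant '[0,0,0.01,0, 0,0,0.01,0, 0,0,0.01,0, 0,0,0,0, 0,0,0,0, 0,0,0,0, 0,0,0,0, 0,0,0,0]'
python3 - <<'E'
from h import *
import pickle
from scipy.optimize import least_squares
a=snapshot("scene");b=snapshot("top");pickle.dump((a,b),open("s3.pkl","wb"))
s=get_state();print({k:np.round(s[k],4) for k in("position","tool_rot","ft_force","wrist_torque","opening")})
save("pics/c4.png",a["img"][90:210,180:310],4)
P=cloud(a)[90:210,180:310].reshape(-1,3)
P=P[np.hypot(P[:,0]-.4756,P[:,1]-.343)<.045]
for n,z0,z1,rad in(("cover",.0705,.0735,.028),("housing",.03,.06,.032),("foot",.094,.106,.021),("neck",.115,.134,.010)):
    m=P[(P[:,2]>z0)&(P[:,2]<z1)]
    f=least_squares(lambda c:np.hypot(*(m[:,:2]-c).T)-rad,[.4756,.343],loss="soft_l1",f_scale=.001)
    print(n,len(m),np.round(f.x,4),round(np.abs(f.fun).mean(),4))
E
```

```text
clock: 6.7
position: [0.4742, 0.343, 0.2062]
tool_rot: [1.0, 0.0, -0.0, 0.0]
ft_force: [-0.0, -0.6, -2.3]
opening: 0.0241
grasp_force: 98.4
clock: 7.5
position: [0.4748, 0.342, 0.1768]
tool_rot: [1.0, 0.0, 0.0, -0.0]
ft_force: [0.3, 0.6, -2.4]
opening: 0.0238
grasp_force: 98.5
{'position': array([0.4746, 0.3421, 0.1766]), 'tool_rot': array([ 1.e+00,  4.e-04,  2.e-04, -2.e-04]), 'ft_force': array([-0.7388, -0.0721, -2.8745]), 'wrist_torque': array([0.0425, 0.0383, 0.0171]), 'opening': np.float64(0.0239)}
cover 39 [0.4773 0.3464] 0.0037
housing 536 [0.4749 0.3438] 0.0035
foot 44 [0.477  0.3451] 0.0009
neck 65 [0.4772 0.3443] 0.0006
```

View pics/c4.png

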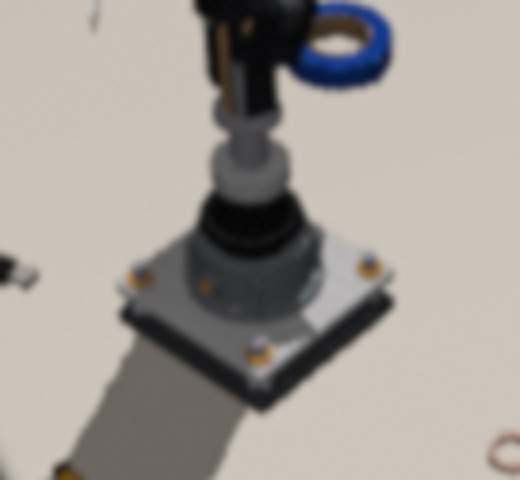

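The foot sits over the cover (crop (250,175) over (251,215)), coaxial within about 1 mm, with a gap of about 25 mm. I approach, then press in small steps.

```bash
python3 -m pendant '[0,0,0.008,0, 0,0,0.006,0, 0,0,0.004,0, 0,0,0.003,0, 0,0,0.001,0, 0,0,0,0, 0,0,0,0, 0,0,0,0]' && python3 -m pendant '[0,0,0.0005,0, 0,0,0.0005,0, 0,0,0.0005,0, 0,0,0.0005,0, 0,0,0,0, 0,0,0,0, 0,0,0,0, 0,0,0,0]'
```

```text
clock: 8.4
position: [0.4746, 0.3421, 0.1545]
tool_rot: [1.0, 0.0, 0.0, -0.0]
ft_force: [-0.5, 0.4, -1.8]
opening: 0.024
grasp_force: 98.5
clock: 9.2
position: [0.4745, 0.342, 0.1523]
tool_rot: [1.0, 0.0, -0.0, -0.0]
ft_force: [0.5, 0.1, -2.9]
opening: 0.0239
grasp_force: 98.5
```

```bash
python3 -m pendant '[0,0,0.0005,0, 0,0,0.0005,0, 0,0,0.0005,0, 0,0,0.0005,0, 0,0,0,0, 0,0,0,0, 0,0,0,0, 0,0,0,0]'
```

```text
clock: 10.0
position: [0.4746, 0.3421, 0.1504]
tool_rot: [1.0, 0.0, 0.0, -0.0]
ft_force: [-0.5, -0.3, 1.3]
opening: 0.0241
grasp_force: 98.5
```

```bash
python3 -m pendant '[0,0,0.00025,0, 0,0,0.00025,0, 0,0,0.00025,0, 0,0,0.00025,0, 0,0,0,0, 0,0,0,0, 0,0,0,0, 0,0,0,0]'
```

```text
clock: 10.8
position: [0.4746, 0.3421, 0.1494]
tool_rot: [1.0, 0.0, 0.0, -0.0]
ft_force: [0.4, -0.0, 1.9]
opening: 0.0244
grasp_force: 98.5
```

```bash
python3 -m pendant '[0,0,0.00025,0, 0,0,0.00025,0, 0,0,0.00025,0, 0,0,0.00025,0, 0,0,0,0, 0,0,0,0, 0,0,0,0, 0,0,0,0]'
```

```text
clock: 11.6
position: [0.4746, 0.3421, 0.1483]
tool_rot: [1.0, 0.0, 0.0, -0.0]
ft_force: [-0.0, -0.3, 3.7]
opening: 0.0238
grasp_force: 98.7
```

```bash
python3 -m pendant '[0,0,0.00025,0, 0,0,0.00025,0, 0,0,0.00025,0, 0,0,0.00025,0, 0,0,0.00025,0, 0,0,0.00025,0, 0,0,0,0, 0,0,0,0]'
```

```text
clock: 12.4
position: [0.4746, 0.3421, 0.147]
tool_rot: [1.0, 0.0, 0.0, -0.0]
ft_force: [-0.1, -0.8, 5.6]
opening: 0.0242
grasp_force: 98.8
```

```bash
python3 -m pendant '[0,0,0.00025,0, 0,0,0.00025,0, 0,0,0.00025,0, 0,0,0.00025,0, 0,0,0.00025,0, 0,0,0.00025,0, 0,0,0,0, 0,0,0,0]'
```

```text
clock: 13.2
position: [0.4747, 0.3421, 0.1457]
tool_rot: [1.0, 0.0, 0.0, -0.0]
ft_force: [-0.3, -0.9, 6.9]
opening: 0.0245
grasp_force: 98.9
```

```bash
python3 -m pendant '[0,0,0.00025,0, 0,0,0.00025,0, 0,0,0.00025,0, 0,0,0.00025,0, 0,0,0,0, 0,0,0,0, 0,0,0,0, 0,0,0,0]'
```

```text
clock: 14.0
position: [0.4747, 0.3421, 0.1448]
tool_rot: [1.0, 0.0, 0.0, -0.0]
ft_force: [-1.2, -0.5, 7.5]
opening: 0.0241
grasp_force: 99.0
```

```bash
python3 -m pendant '[0,0,0.00025,0, 0,0,0.00025,0, 0,0,0.00025,0, 0,0,0.00025,0, 0,0,0,0, 0,0,0,0, 0,0,0,0, 0,0,0,0]'
```

```text
clock: 14.8
position: [0.4747, 0.3421, 0.144]
tool_rot: [1.0, 0.0, 0.0, -0.0]
ft_force: [-1.6, -0.7, 9.1]
opening: 0.0238
grasp_force: 99.0
```

```bash
python3 -m pendant '[0,0,0.00025,0, 0,0,0.00025,0, 0,0,0.00025,0, 0,0,0.00025,0, 0,0,0,0, 0,0,0,0, 0,0,0,0, 0,0,0,0]'; python3 -c "
from bench import get_state
s=get_state();print(s['ft_force'],s['wrist_torque'])"
```

```text
clock: 15.6
position: [0.4747, 0.3421, 0.1432]
tool_rot: [1.0, 0.0, 0.0, -0.0]
ft_force: [-0.3, -1.3, 11.0]
opening: 0.0242
grasp_force: 99.1
[-0.30695978 -1.25466242 11.02285076] [-0.30194604  0.27027084 -0.03125726]
```

```bash
python3 -m pendant '[0,0,0.00025,0, 0,0,0.00025,0, 0,0,0.00025,0, 0,0,0,0, 0,0,0,0, 0,0,0,0, 0,0,0,0, 0,0,0,0]'
```

```text
clock: 16.4
position: [0.4748, 0.3421, 0.1426]
tool_rot: [1.0, 0.0, 0.0, -0.0]
ft_force: [-1.7, -0.9, 10.1]
opening: 0.0242
grasp_force: 99.1
```

```bash
python3 -m pendant '[0,0,0.00025,0, 0,0,0.00025,0, 0,0,0.00025,0, 0,0,0,0, 0,0,0,0, 0,0,0,0, 0,0,0,0, 0,0,0,0]'; python3 - <<'E'
from h import *
F=[];M=[]
for i in range(3):
    a=snapshot("scene");s=get_state();F.append(s["ft_force"]);M.append(s["wrist_torque"])
print(np.mean(F,0),np.mean(M,0),np.std(F,0))
save("pics/c5.png",a["img"][100:180,200:290],6)
E
```

```text
clock: 17.2
position: [0.4748, 0.3421, 0.1419]
tool_rot: [1.0, 0.0, 0.0, -0.0]
ft_force: [-1.1, -1.2, 11.5]
opening: 0.0239
grasp_force: 99.2
[-1.61562435 -1.2460529  11.89941601] [-0.35939139  0.31934479 -0.01138585] [0.5486404  0.13686071 0.49450743]
```

View pics/c5.png

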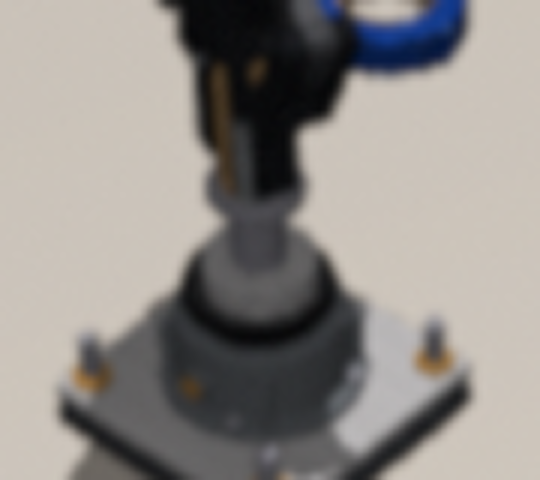

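```bash
python3 -m pendant '[0,0,0.00025,0, 0,0,0.00025,0, 0,0,0.00025,0, 0,0,0,0, 0,0,0,0, 0,0,0,0, 0,0,0,0, 0,0,0,0]'
```

```text
clock: 18.15
position: [0.4749, 0.3422, 0.1405]
tool_rot: [1.0, 0.0, 0.0, -0.0]
ft_force: [-0.8, -1.1, 7.1]
opening: 0.0245
grasp_force: 99.8
```

The force fell by about 4.6 N, which looks like the snap. I'll press a little further to confirm it climbs again.

```bash
python3 -m pendant '[0,0,0.00025,0, 0,0,0.00025,0, 0,0,0.00025,0, 0,0,0.00025,0, 0,0,0,0, 0,0,0,0, 0,0,0,0, 0,0,0,0]'; python3 -c "
from bench import get_state
s=get_state();print(s['ft_force'],s['wrist_torque'],s['position'])"
```

```text
clock: 18.95
position: [0.4749, 0.3423, 0.1396]
tool_rot: [1.0, 0.0, 0.0, -0.0]
ft_force: [0.0, -0.3, 8.4]
opening: 0.0241
grasp_force: 99.7
[ 6.33652294e-03 -2.64902014e-01  8.41804931e+00] [-0.30406139  0.07694772 -0.04100937] [0.47491724 0.34226231 0.13964522]
```

```bash
python3 -m pendant '[0,0,-0.003,0, 0,0,-0.004,0, 0,0,-0.008,0, 0,0,-0.012,0, 0,0,-0.015,0, 0,0,-0.015,0, 0,0,-0.01,0, 0,0,0,0]'; python3 - <<'E'
from h import *
import pickle
a=snapshot("scene");pickle.dump(a,open("s4.pkl","wb"))
s=get_state();print({k:np.round(s[k],4) for k in("position","tool_rot","ft_force","wrist_torque","opening")})
save("pics/c6.png",a["img"][80:200,190:300],4.5)
P0=cloud(pickle.load(open("s0.pkl","rb"))[0]);P1=cloud(a)
for P in(P0,P1):
    Q=P[120:170,215:275].reshape(-1,3);d=np.hypot(Q[:,0]-.4760,Q[:,1]-.3445)
    m=Q[(d<.024)&(Q[:,2]>.055)&(Q[:,2]<.09)];print(len(m),np.round(np.median(m,0),4))
    A=np.c_[m[:,:2]-m[:,:2].mean(0),np.ones(len(m))];print("plane",np.round(np.linalg.lstsq(A,m[:,2],rcond=None)[0],4))
    h=Q[(d>.0285)&(d<.031)&(Q[:,2]>.05)];print("rim",len(h),np.round(np.percentile(h[:,2],[50,80]),4))
E
```

```text
clock: 19.75
position: [0.475, 0.3425, 0.2077]
tool_rot: [1.0, 0.0, 0.001, -0.001]
ft_force: [-0.5, 0.4, -2.7]
opening: 0.0243
grasp_force: 99.1
{'position': array([0.4746, 0.3421, 0.2067]), 'tool_rot': array([ 1.e+00,  4.e-04,  4.e-04, -3.e-04]), 'ft_force': array([-0.0609, -0.3939, -3.1303]), 'wrist_torque': array([0.0356, 0.0401, 0.066 ]), 'opening': np.float64(0.0244)}
304 [0.4746 0.3421 0.0753]
plane [0.0535 0.1128 0.0742]
rim 104 [0.061  0.0638]
269 [0.4758 0.3444 0.069 ]
plane [ 0.0006 -0.0009  0.069 ]
rim 88 [0.0621 0.0647]
```

View pics/c6.png

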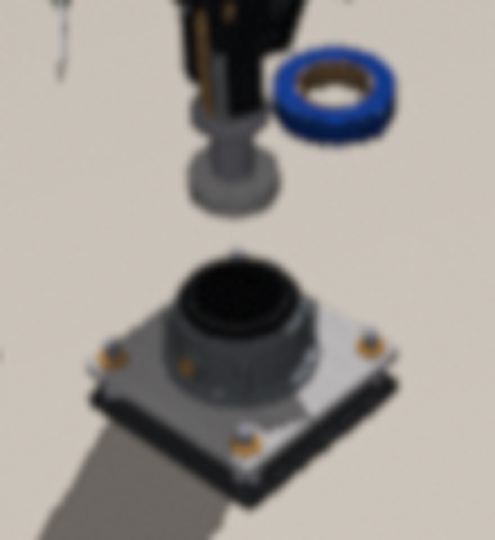

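The cover top is at z = 0.0690 and flat (tilt under 1 mrad), so it is home; crop (240,295) shows the flange on the rim. Now I return the tool.

```bash
python3 -m pendant '[0.0026,0.038,0,0, 0.0026,0.038,0,0, 0.0026,0.038,0,0, 0.0026,0.038,0,0, 0.0026,0.038,0,0, 0.0026,0.038,0,0, 0.0026,0.038,0,0, 0.0026,0.0403,0,0]' && python3 -m pendant '[0,0,0.03,0, 0,0,0.03,0, 0,0,0.02,0, 0,0,0.01,0, 0,0,0,0, 0,0,0,0, 0,0,0,0, 0,0,0,0]'
python3 - <<'E'
from h import *
from scipy.optimize import least_squares
a=snapshot("scene")
s=get_state();print({k:np.round(s[k],4) for k in("position","tool_rot","ft_force","wrist_torque","opening")})
save("pics/c7.png",a["img"][190:300,270:370],5)
P=cloud(a)[190:300,270:370].reshape(-1,3);P=P[np.hypot(P[:,0]-.497,P[:,1]-.038)<.035]
zb=s["position"][2]-.0765
for n,z0,z1,rad in(("foot",zb+.001,zb+.0105,.021),("neck",zb+.016,zb+.036,.010)):
    m=P[(P[:,2]>z0)&(P[:,2]<z1)]
    f=least_squares(lambda c:np.hypot(*(m[:,:2]-c).T)-rad,[.497,.038],loss="soft_l1",f_scale=.001)
    print(n,len(m),np.round(f.x,4),round(np.abs(f.fun).mean(),4))
m=P[(P[:,2]>zb+.01)&(P[:,2]<zb+.0145)];print("foot top z",np.median(m[:,2]),"exp",zb+.012)
E
```

```text
clock: 20.6
position: [0.4949, 0.0344, 0.2054]
tool_rot: [1.0, 0.001, -0.001, -0.0]
ft_force: [-0.1, -0.1, -2.2]
opening: 0.0241
grasp_force: 98.7
clock: 21.4
position: [0.4962, 0.0359, 0.117]
tool_rot: [1.0, 0.001, 0.001, -0.0]
ft_force: [0.3, 0.7, -2.0]
opening: 0.0239
grasp_force: 98.9
{'position': array([0.4961, 0.0359, 0.1169]), 'tool_rot': array([ 1.e+00,  5.e-04,  9.e-04, -1.e-04]), 'ft_force': array([-0.5619,  0.1565, -2.8161]), 'wrist_torque': array([ 0.0475, -0.0028, -0.009 ]), 'opening': np.float64(0.0245)}
foot 103 [0.499 0.039] 0.0024
neck 45 [0.4985 0.038 ] 0.0005
foot top z 0.05221356331217971 exp 0.05240821197760938
```

View pics/c7.png

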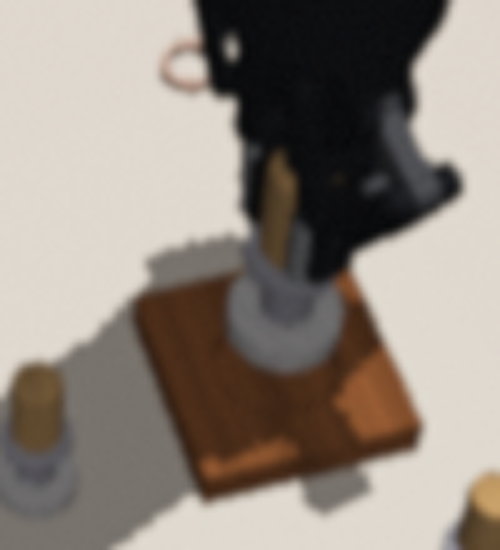

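Foot at crop (285,320), right over the socket and back at the pickup x and y. Lowering.

```bash
python3 -m pendant '[0,0,0.01,0, 0,0,0.01,0, 0,0,0.003,0, 0,0,0.002,0, 0,0,0.001,0, 0,0,0,0, 0,0,0,0, 0,0,0,0]'
```

```text
clock: 22.25
position: [0.4957, 0.0358, 0.0902]
tool_rot: [1.0, 0.0, 0.0, -0.0]
ft_force: [0.4, 0.7, -3.2]
opening: 0.0238
grasp_force: 98.9
```

```bash
python3 -m pendant '[0,0,0.001,0, 0,0,0.001,0, 0,0,0.001,0, 0,0,0.001,0, 0,0,0.001,0, 0,0,0,0, 0,0,0,0, 0,0,0,0]'
```

```text
clock: 23.05
position: [0.4956, 0.0357, 0.0851]
tool_rot: [1.0, 0.0, 0.0, -0.0]
ft_force: [0.4, 0.1, -2.6]
opening: 0.0239
grasp_force: 98.9
```

Inside the socket (foot about 1 mm above its floor), with no contact force. I lower the last bit, release and retreat.

```bash
python3 -m pendant '[0,0,0.0005,0, 0,0,0.0002,0, 0,0,0,0, 0,0,0,0, 0,0,0,0, 0,0,0,0, 0,0,0,0, 0,0,0,0]' && python3 -m pendant '[0,0,0,0, 0,0,0,0, 0,0,0,0, 0,0,0,0, 0,0,0,0, 0,0,0,0, 0,0,0,0, 0,0,0,0]' -1 20
```

```text
clock: 23.85
position: [0.4957, 0.0358, 0.0847]
tool_rot: [1.0, 0.0, 0.0, -0.0]
ft_force: [-1.3, 0.1, 6.4]
opening: 0.0243
grasp_force: 99.1
clock: 24.65
position: [0.4956, 0.0358, 0.0844]
tool_rot: [1.0, 0.0, 0.0, -0.0]
ft_force: [-0.2, -0.2, -0.7]
opening: 0.0854
grasp_force: 0.0
```

```bash
python3 -m pendant '[0,0,-0.005,0, 0,0,-0.01,0, 0,0,-0.02,0, 0,0,-0.03,0, 0,0,-0.035,0, 0,0,-0.035,0, 0,0,-0.035,0, 0,0,0,0]'; python3 - <<'E'
from h import *
a=snapshot("scene");b=snapshot("top");save("pics/c8.png",np.hstack([a["img"][120:320,190:390],b["img"][120:320,160:360]]),2)
P=cloud(a);Q=P[220:290,290:360].reshape(-1,3)
m=Q[(Q[:,2]>.092)&(Q[:,2]<.11)&(np.hypot(Q[:,0]-.4966,Q[:,1]-.0378)<.03)]
print(len(m),np.median(m[:,2]),np.percentile(m[:,2],[5,95]),m.mean(0),(m.max(0)+m.min(0))/2)
Q=P[120:170,215:275].reshape(-1,3);m=Q[(np.hypot(Q[:,0]-.4760,Q[:,1]-.3445)<.024)&(Q[:,2]>.055)];print("cover",np.median(m,0),get_state()["position"])
E
```

```text
clock: 25.45
position: [0.4985, 0.0362, 0.2597]
tool_rot: [1.0, 0.0, 0.005, -0.001]
ft_force: [0.7, 0.8, -0.6]
opening: 0.0855
grasp_force: 0.0
160 0.09916028307704719 [0.09353001 0.1012524 ] [0.49607816 0.03569624 0.09855728] [0.49720014 0.03670782 0.09713421]
cover [0.47512501 0.34350215 0.0690605 ] [0.49572862 0.03566904 0.25567789]
```

View pics/c8.png

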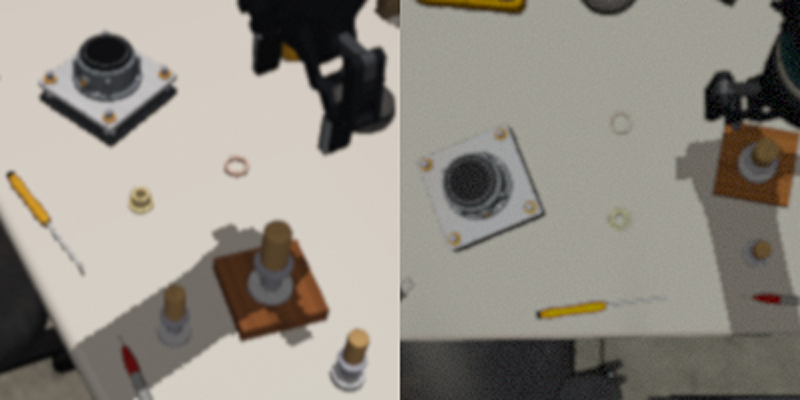

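The tool stands upright in its socket (left half (272,265), top at z≈0.100 as at the start). The cover is flush at 0.069 (107,55), and the gripper is clear of everything. Handing in.

```bash
python3 -c "
from bench import sign_off
print(sign_off())"
```

```text
the job is handed in; nothing more can be done
None
```

The cover snapped home and sits flush (top at 69 mm, peak press reading about 14 N), the seating tool is back upright in its socket, and I handed the job in at about 25.5 s.

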